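# Wedge a row of stone prisms tight in the grinding fixture

### The arm

A 7-joint arm with a two-finger parallel gripper is mounted at the origin on the work surface. World frame = base frame: x ahead of the robot, y to its left, z up, the work surface at z = 0. Lengths are in m, angles in rad, forces in N, time in s.
With the tool pointing down it reaches from about 0.4 to 0.85 m from the base axis. Payload 4.4 kg.
Tool frame: the origin (TCP) lies on the centre line of the jaws, within the pads' length; the fingertips stand 17 mm ahead of it and the grasp point (between the pads) lies 2 mm behind it; z points along the fingers, y is the line along which they close (so a half turn about z gives the same grasp; the last joint's range is limited). The gripper opens to 94 mm and grips with 3 to 60 N. Pads are 16 mm wide; open, the fingers measure 119 mm over their backs; the gripper's body (75 mm by 177 mm) begins 78 mm behind the grasp point.
Start: joints at [1.24, 0.628, 0.038, 1.517, -0.027, 0.996, -0.02], TCP at [0.17, -0.627, 0.222] pointing down, gripper open.
Joint ranges: [-3.06, 3.06], [-0.37, 2.12], [-1.25, 1.32], [0.18, 2.47], [-1.1, 4.24], [0.23, 1.98], [-2.94, 2.94]. Speed limits (rad/s): [2.57, 2.57, 3.14, 3.14, 3.14, 3.14, 3.14].

### API

Orientations are given as a unit quaternion [w, x, y, z].
In Python, from bench import telemetry, vision, order gives the robot as it stands.
- The arm moves only by the tool drive_tool, never from a script. Its argument "motion" is a list that holds one entry, the list of rows, each a list of 7 numbers: the shift along the world's x, y, z in mm, then the turn, a rotation vector about the world's x, y, z in degrees, then the finger opening in mm, from 0 to 94. In form: [[[x, y, z, wx, wy, wz, fingers], ...]]. A call has 1 to 10 rows; each row is the pose to reach, as a shift and turn from the pose commanded when the call began; what a row does not reach only later rows make up. A row lasts 1/12 s, in which the tool goes at most 41.7 mm and 7.16 degrees, less where a joint would pass 70% of its speed; a pose out of reach is approached as far as the arm can. A call with a gripper value outside its range is refused whole. The fingers move at their own pace and stop on an object; "squeeze" is the grip in N (left out, the last holds). Time passes only in rows, so rows that repeat a pose let the fingers close. It gives the time, the measured TCP pose, the force, the opening and the grip force at its end, in the units of the state.
- telemetry.get_state(): the state, without advancing time (a new reading comes with each control period).
- vision.capture(name): name is "side" or "top"; returns the picture (420x560x3 uint8, blue, green, red); there is no depth.
- vision.calibration(name): a dict with "K" (3x3 intrinsics, pixels), "R" (3x3) and "t" (3): a world point X has camera coordinates R X + t. Camera axes: x right, y down, z forward; pixel columns grow to the right and rows downward; lengths in m; the calibration is good to about 2 mm. A picture is of the moment at which its call begins. calibration takes no time and is no camera call.
- order.hand_in(): hands the job in; it is judged then, once.
The state is a dict: "t": time; "qpos": joint angles; "joint_vel": joint speeds; "joint_torque": joint torques, N m; "position": TCP position; "ee_rot": TCP orientation; "ft_force": force on the tool from outside, world axes, zero at the start; "moment": the same for the moment, N m; "width": opening from 0.0 (shut) to 1.0 (fully open); "grip_force": force on a finger pad.
Only numpy, scipy, OpenCV 4.12 (cv2) and the standard library are available. Lean on these libraries where they do the work, as an engineer would, in place of code of your own. Each camera call takes 0.05 s, during which the arm holds its last target. There are 200 camera calls.

### The job

Stand all the square stone prisms upright in the slot of the grinding fixture, between the fence and the jaw, close side by side in one row. Then take the hammer and tap the thick end of the wedge with it, in at least three separate taps and drawing back clearly each time, until the wedge stops advancing and the jaw holds every prism tight; do not push the wedge with the gripper. Lay the hammer flat back on its mat, and do not knock the amber bottle over.

Things in the scene. Friction and masses are not known exactly. Their poses are not given: they have to be found in the camera images.
- fixture: Grey fixture. Origin: centre of underside; x across, y along, z up. Bed 140 (x) by 210 (y), top at z=20 mm. Fence: inner face at x=-46, 15 thick, top at z=42. Back rail x=+41 to +59, same height. Prisms stand on the bed in the slot between fence and jaw, anywhere along the jaw; five fit.
- jaw: Aluminium jaw, 200 long (|y|<100), top at z=42 in the fixture, axes as the fixture's. Slides towards the fence (-x) by 1/6 of the wedge's travel. Fully open, its origin is the fixture's and its face is at x=-2 (slot 44 mm); it starts closed by 0 to 3.4 mm and meets a 36 mm prism after 8 mm.
- wedge: Dark steel wedge, 1 in 6, captive between jaw and rail, sticking out at the fixture's -y end. Origin: centre of its thick flat end, 49 (x) by 24 (z), 34 mm above the table; axes as the fixture's. Starts at y=-195 to -175 in the fixture, moves to +y, stops at about y=-147 (still 42 out). Rubs with 4 N plus 80 N per m/s, stays where left; taps of 8 to 15 N seat it.
- hammer: Hammer, 0.42 kg, lying on the mat. Origin: centre of the head's underside. Steel head 36 (x) by 90 (y) by 36 (z), striking faces at y=+-45. Wooden handle towards -x, 24 wide (y), 24 tall, centred at z=18, from x=-18 to -168, then a butt 30 wide, 36 tall to x=-208. Centre of mass near x=-40.
- mat: Black rubber mat, fixed, 280 (x) by 170 (y) by 3 mm; origin at the centre of its underside. At the start the hammer lies on it along x, its head 60 to 85 mm to the +x side of the mat's centre.
- flask: Amber bottle, 60 mm across, 130 tall, standing beyond the fixture; origin at the centre of its underside. A bystander.
- prism1: Grey stone prism, 36 by 36 mm, 60 mm tall, about 0.19 kg, standing on end on the table to the left; origin at its centre, z along its length. Between three and five prisms are present. (The round upright core of similar size among them is not part of the job.)
- prism2: Grey stone prism, 36 by 36 mm, 60 mm tall, about 0.19 kg, standing on end on the table to the left; origin at its centre, z along its length. Between three and five prisms are present. (The round upright core of similar size among them is not part of the job.)
- prism3: Grey stone prism, 36 by 36 mm, 60 mm tall, about 0.19 kg, standing on end on the table to the left; origin at its centre, z along its length. Between three and five prisms are present. (The round upright core of similar size among them is not part of the job.)
- prism4: Grey stone prism, 36 by 36 mm, 60 mm tall, about 0.19 kg, standing on end on the table to the left; origin at its centre, z along its length. Between three and five prisms are present. (The round upright core of similar size among them is not part of the job.)
- prism5: Grey stone prism, 36 by 36 mm, 60 mm tall, about 0.19 kg, standing on end on the table to the left; origin at its centre, z along its length. Between three and five prisms are present. (The round upright core of similar size among them is not part of the job.)
Not all that is in view belongs to the job. What is shaped like the prism3 but green or yellow is not meant.

How it is judged:
By the outcome, as a careful person would: the job done as asked, in the order asked, and still so for the second after the job is handed in, with the robot touching nothing.
Of prism1, prism2, prism3, prism4, prism5 only 3 to 5 are there at a start; the rules pass over those that are not, and their reading is None.
At some moment in a run one of hammer may be knocked a few centimetres aside while the robot is not near it.
Once in a run the grip may slacken for a moment while it holds something.
It also fails if it takes over 210 s, if anything falls off the work surface, if the arm or the gripper's body presses on something with over 40 N, if the wrist force passes 120 N, or if a joint passes its speed limit or range.

## Working session

There is one attempt and no reset: what is moved stays moved. The work goes in short steps, Python scripts to look and compute and a tool call to move; the robot and the scene stay as the last step left them, time stands still between calls to the robot, and variables do not carry over. Pictures are saved under pics/ and viewed, at most 17 in all, crops included, and the job is handed in when it is done.

Besides the shell and the picture viewer there is one more tool, called after "Emit:" in YAML: its name, and indented under it one key for each argument. drive_tool: Moves the arm, as the interface text tells. Its arguments: {"type":"object","properties":{"motion":{"type":"array","items":{"type":"array","items":{"type":"array","items":{"type":"number"}}}},"squeeze":{"type":"number"}},"required":["motion"]}

```bash
mkdir -p pics; ls; python3 - <<'E'
from bench import telemetry, vision
import cv2
for n in("top","side"):
    cv2.imwrite(f"pics/{n}0.png",vision.capture(n))
    c=vision.calibration(n);print(n,c)
print(telemetry.get_state())
E
```

```text
pics
top {'K': array([[446.21271035,   0.        , 285.76697992],
       [  0.        , 446.21271035, 208.66296283],
       [  0.        ,   0.        ,   1.        ]]), 'R': array([[-8.04085361e-04, -9.99942857e-01, -1.06600223e-02],
       [-9.90967228e-01,  2.22630686e-03, -1.34085781e-01],
       [ 1.34101851e-01,  1.04559163e-02, -9.90912391e-01]]), 't': array([0.01400474, 0.5462927 , 1.17615935])}
side {'K': array([[400.78186775,   0.        , 280.14370604],
       [  0.        , 400.78186775, 214.37431838],
       [  0.        ,   0.        ,   1.        ]]), 'R': array([[-0.99082701, -0.13398363, -0.01761331],
       [-0.07175701,  0.63208255, -0.7715715 ],
       [ 0.11451102, -0.76323   , -0.63589873]]), 't': array([0.55740941, 0.09133581, 1.0153062 ])}
{'t': 0.1, 'qpos': array([ 1.24024846,  0.62919564,  0.03841083,  1.51823328, -0.02695765,
        0.99633279, -0.01999515]), 'joint_vel': array([-0.0002506 , -0.0016023 ,  0.00016483, -0.00292342,  0.00035872,
        0.00053015,  0.00097006]), 'joint_torque': array([ 2.47520002e-03, -5.50796986e+01,  1.14787973e+00, -1.87118769e+01,
       -5.20149269e-02,  1.92381092e-02,  8.51717118e-05]), 'position': array([ 0.16997352, -0.62680121,  0.22169415]), 'ee_rot': array([-8.16798717e-04,  9.91247314e-01,  1.32015455e-01, -1.23156634e-04]), 'ft_force': array([-0.38478673,  0.60144674, -0.03577893]), 'moment': array([-0.02822502,  0.00087433,  0.00073365]), 'grip_force': 0.0, 'width': 0.9957589509466175}
```

View pics/top0.png

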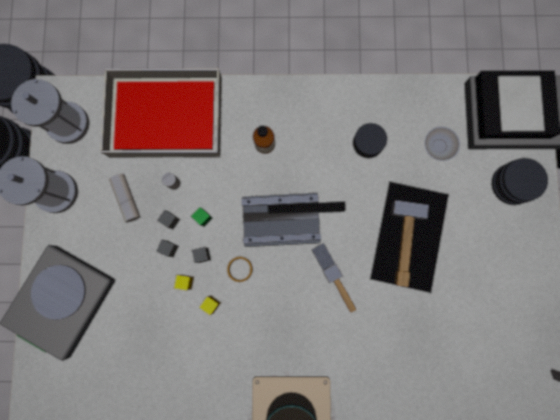

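View pics/side0.png

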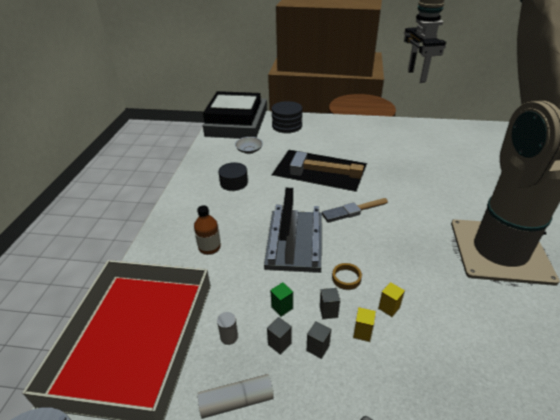

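The three grey square prisms are at top-view pixels (168,219), (167,248) and (201,255). They could be mistaken for the round core (170,181), the green block (201,216) or the yellow blocks (184,283) and (209,305). The fixture is at (281,219), with the wedge end at (345,207). The hammer head is at (411,209) and the bottle at (263,138). I'll check with close crops.

```bash
cat > h.py <<'E'
import cv2,numpy as np
from bench import telemetry, vision
def proj(n,P):
    c=vision.calibration(n);q=(c["R"]@np.atleast_2d(P).T).T+c["t"];u=(c["K"]@q.T).T;return u[:,:2]/u[:,2:]
def back(n,uv,z):
    c=vision.calibration(n);d=np.linalg.inv(c["K"])@np.array([uv[0],uv[1],1.]);R=c["R"];o=-R.T@c["t"];d=R.T@d
    return o+d*(z-o[2])/d[2]
def crop(im,x,y,w,h,s,name,step=10):
    k=cv2.resize(im[y:y+h,x:x+w],None,fx=s,fy=s,interpolation=cv2.INTER_CUBIC)
    for a in range(-(-x//step)*step,x+w,step):
        cv2.line(k,((a-x)*s,0),((a-x)*s,6),(0,0,255),1);cv2.putText(k,str(a),((a-x)*s,16),0,.35,(0,0,255),1)
    for b in range(-(-y//step)*step,y+h,step):
        cv2.line(k,(0,(b-y)*s),(6,(b-y)*s),(0,0,255),1);cv2.putText(k,str(b),(8,(b-y)*s+4),0,.35,(0,0,255),1)
    cv2.imwrite(name,k)
E
python3 - <<'E'
from h import *
im=cv2.imread("pics/top0.png")
crop(im,150,165,70,100,6,"pics/c_pr.png")
crop(im,235,185,120,70,6,"pics/c_fx.png")
crop(im,365,175,90,125,5,"pics/c_ha.png")
k=cv2.imread("pics/c_pr.png");f=cv2.imread("pics/c_fx.png")
E
```

```text
(no output)
```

View pics/c_pr.png

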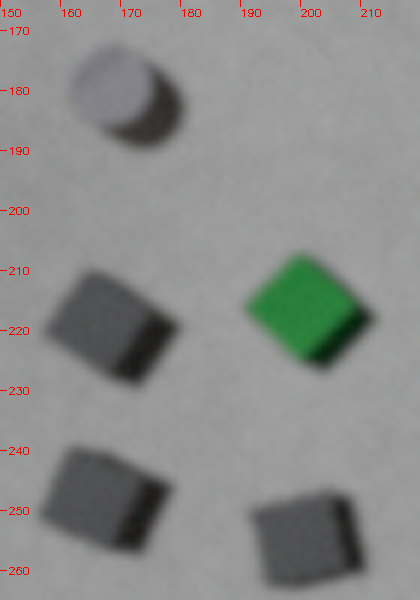

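View pics/c_fx.png

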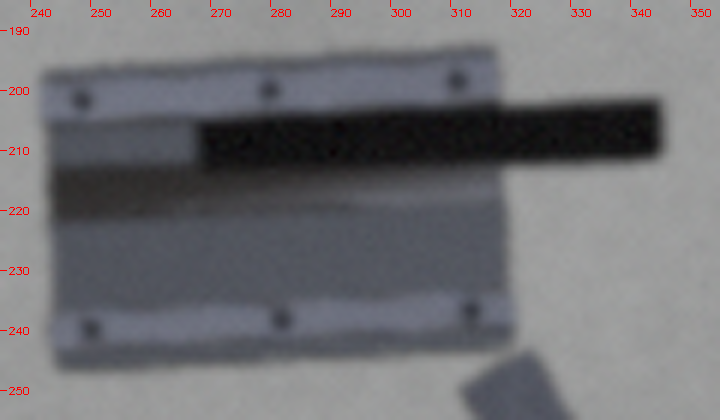

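View pics/c_ha.png

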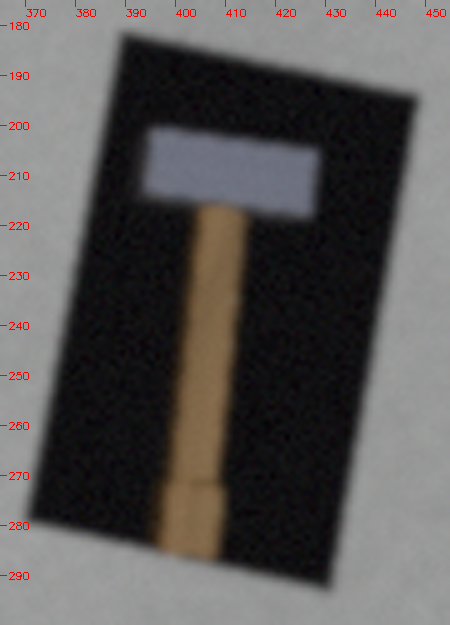

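The first crop shows three grey square prisms, with the round core and the green block clearly different. The fixture crop shows the wedge end at about pixel (345,207). The hammer crop shows the head centred at about (411,209), with the handle running down to (402,285).

```bash
python3 - <<'E'
from h import *
def g(pts,o,s,z): return np.array([back("top",(o[0]+x/s,o[1]+y/s),z) for x,y in pts])[:,:2]*1000
P={"A":[(93,268),(155,312),(110,378),(42,330)],"B":[(72,445),(140,480),(113,552),(40,518)],"C":[(250,515),(325,490),(345,570),(265,587)]}
for n,p in P.items():
    w=g(p,(150,165),6,.06);c=w.mean(0)
    a=[np.degrees(np.arctan2(*(w[(i+1)%4]-w[i])[::-1]))%90 for i in range(4)]
    print(n,c.round(1),np.round(a,1),[round(float(np.linalg.norm(w[(i+1)%4]-w[i])),1) for i in range(4)])
fe=g([(50,318),(505,292),(515,318),(55,350)],(235,185),6,.042);ra=g([(42,72),(498,48),(498,98),(42,124)],(235,185),6,.042)
print("fence",fe.round(1).tolist());print("rail",ra.round(1).tolist())
ang=[np.degrees(np.arctan2(*(p-q)[[0,1]]*np.array([-1,1]))) for p,q in((fe[0],fe[1]),(fe[3],fe[2]),(ra[0],ra[1]),(ra[3],ra[2]))];print("yaw",np.round(ang,2))
print("wedge end",g([(660,100),(660,155)],(235,185),6,.046).round(1).tolist())
h=g([(150,127),(320,147),(313,218),(142,195)],(365,175),5,.039);print("head",h.round(1).tolist(),h.mean(0))
hb=g([(157,548),(218,558)],(365,175),5,.037);print("butt",hb.round(1).tolist())
print("mat",g([(122,32),(418,97),(330,588),(30,518)],(365,175),5,.003).round(1).tolist())
im=cv2.imread("pics/top0.png");print("bottle base",back("top",(263,145),0)[:2])
side=cv2.imread("pics/side0.png");crop(side,205,170,200,150,4,"pics/c_side.png")
E
```

```text
A [517.  330.5] [55.1 57.1 55.4 51.9] [34.6, 35.0, 37.7, 35.2]
B [438.7 331.6] [63.2 71.  65.5 68. ] [34.3, 33.4, 36.0, 34.6]
C [420.3 240.6] [18.4 15.4 11.9 13.3] [34.6, 36.3, 35.7, 32.3]
fence [[466.4, 127.2], [477.7, -76.5], [466.0, -80.8], [452.1, 124.7]]
rail [[577.9, 132.1], [588.4, -74.5], [565.5, -74.3], [554.1, 131.8]]
yaw [3.18 3.89 2.9  3.16]
wedge end [[563.8, -146.9], [538.8, -146.4]]
head [[568.0, -283.3], [556.8, -374.7], [518.1, -369.3], [530.8, -277.7]] [ 543.43266936 -326.24581054]
butt [[342.6, -279.9], [337.3, -311.9]]
mat [[627.6, -277.9], [590.1, -441.8], [319.9, -380.8], [357.6, -219.1]]
bottle base [0.7350964  0.07850056]
```

View pics/c_side.png

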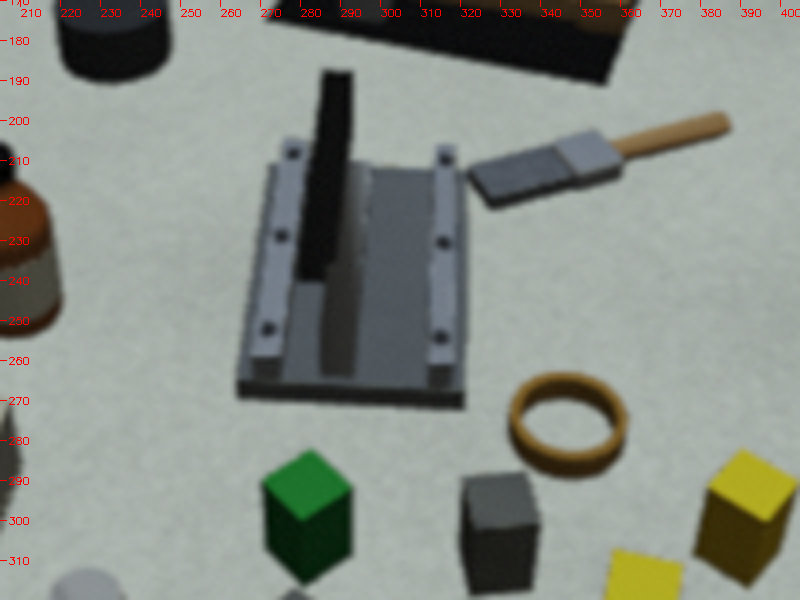

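The side crop confirms C at (322,285) is a square grey prism, and that the jaw and fence make the slot. The scraper sits by the fixture's -y end near (335,205). I'll start moving now, going for prism C first.

Emit:
drive_tool:
  motion:
    - [[260,300,-20,0,0,60,94],[260,300,-20,0,0,60,94],[260,300,-20,0,0,60,94],[260,300,-20,0,0,60,94],[260,300,-20,0,0,60,94],[260,300,-20,0,0,60,94],[260,300,-20,0,0,60,94],[260,300,-20,0,0,60,94],[260,300,-20,0,0,60,94],[260,300,-20,0,0,60,94]]

```text
t: 0.93
position: [0.4334, -0.3223, 0.2023]
ee_rot: [-0.001, 0.79, 0.613, 0.002]
ft_force: [-0.3, -0.3, -1.3]
width: 1.003
grip_force: 0.0
```

```bash
python3 - <<'E'
from h import *
for X,Y in((50,222),(275,209.5),(500,197)): print(back("top",(235+X/6,185+Y/6),.042).round(4))
print(telemetry.get_state()["position"],telemetry.get_state()["ee_rot"])
E
```

```text
[0.5096 0.1277 0.042 ]
[0.515  0.0265 0.042 ]
[ 0.5205 -0.0747  0.042 ]
[ 0.43336917 -0.32233797  0.202265  ] [-5.89498184e-04  7.90085398e-01  6.12994632e-01  1.51578241e-03]
```

Emit:
drive_tool:
  motion:
    - [[10,360,-40,0,0,30,94],[10,360,-40,0,0,30,94],[10,360,-40,0,0,30,94],[10,360,-40,0,0,30,94],[10,360,-40,0,0,30,94],[10,360,-40,0,0,30,94],[10,360,-40,0,0,30,94],[10,360,-40,0,0,30,94],[10,360,-40,0,0,30,94]]

```text
t: 1.68
position: [0.4397, 0.0365, 0.1622]
ee_rot: [-0.0, 0.606, 0.795, 0.001]
ft_force: [-0.0, -0.7, -0.3]
width: 0.999
grip_force: 0.0
```

Emit:
drive_tool:
  motion:
    - [[-20,207,-50,0,0,0,94],[-20,207,-50,0,0,0,94],[-20,207,-50,0,0,0,94],[-20,207,-50,0,0,0,94],[-20,207,-50,0,0,0,94],[-20,207,-50,0,0,0,94],[-20,207,-50,0,0,0,94],[-20,207,-50,0,0,0,94]]

```text
t: 2.35
position: [0.4197, 0.239, 0.1121]
ee_rot: [0.0, 0.607, 0.795, -0.001]
ft_force: [0.5, -0.3, -0.3]
width: 1.002
grip_force: 0.0
```

```bash
python3 - <<'E'
from h import *
s=telemetry.get_state();print(s["t"],s["position"],s["ee_rot"])
im=vision.capture("top");cv2.imwrite("pics/top1.png",im)
print(proj("top",[s["position"]]))
im=vision.capture("side");print(proj("side",[s["position"]]));crop(im,240,200,170,130,4,"pics/s1.png")
E
```

```text
2.35 [0.41970539 0.23897275 0.11213442] [ 2.75516474e-05  6.07256019e-01  7.94505732e-01 -8.76611935e-04]
[[195.84071774 254.67081072]]
[[333.38552469 276.61973792]]
```

View pics/s1.png

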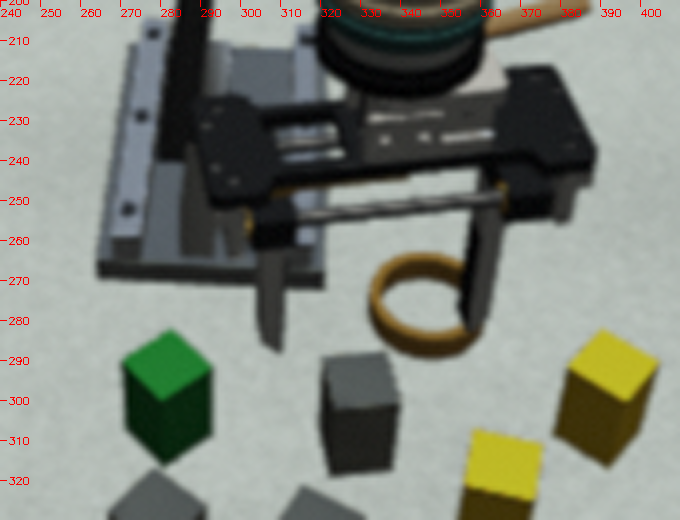

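The gripper is centred above prism C, which is at (332,300) in the side view. I'll lower it and grip.

Emit:
drive_tool:
  motion:
    - [[0,0,-30,0,0,0,94],[0,0,-65,0,0,0,94],[0,0,-65,0,0,0,94],[0,0,-65,0,0,0,30],[0,0,-65,0,0,0,30],[0,0,-65,0,0,0,30],[0,0,-65,0,0,0,30],[0,0,-65,0,0,0,30],[0,0,-65,0,0,0,30],[0,0,-65,0,0,0,30]]
  squeeze: 35

```text
t: 3.28
position: [0.4205, 0.2398, 0.0481]
ee_rot: [0.0, 0.608, 0.794, 0.001]
ft_force: [-0.3, -0.3, -0.4]
width: 0.541
grip_force: 0.0
```

Emit:
drive_tool:
  motion:
    - [[0,0,0,0,0,0,30],[0,0,0,0,0,0,30],[0,0,0,0,0,0,30],[0,0,0,0,0,0,30],[0,0,0,0,0,0,30],[0,0,30,0,0,0,30],[0,0,60,0,0,0,30],[0,0,90,0,0,0,30],[0,0,90,0,0,0,30]]

```text
t: 4.03
position: [0.4217, 0.241, 0.1413]
ee_rot: [0.001, 0.608, 0.794, 0.003]
ft_force: [-0.6, -0.5, -2.1]
width: 0.383
grip_force: 35.0
```

Emit:
drive_tool:
  motion:
    - [[15,-40,0,0,0,-6,30],[25,-80,0,0,0,-12,30],[35,-120,0,0,0,-12,30],[50,-160,0,0,0,-12,30],[65,-200,0,0,0,-12,30],[75,-235,-10,0,0,-12,30],[75,-251,-30,0,0,-12,30],[75,-251,-30,0,0,-12,30],[75,-251,-30,0,0,-12,30]]

```text
t: 4.78
position: [0.4929, -0.0124, 0.1057]
ee_rot: [-0.002, 0.688, 0.726, -0.002]
ft_force: [0.6, 0.8, -2.5]
width: 0.38
grip_force: 35.0
```

```bash
python3 - <<'E'
from h import *
s=telemetry.get_state();print(s["t"],s["position"],s["width"])
a=vision.capture("side");b=vision.capture("top")
crop(a,230,150,130,125,5,"pics/a.png");crop(b,230,180,130,125,5,"pics/b.png")
cv2.imwrite("pics/place1.png",cv2.resize(np.hstack([cv2.imread("pics/a.png"),cv2.imread("pics/b.png")]),None,fx=.6,fy=.6))
E
```

```text
4.7833 [ 0.49291925 -0.01241718  0.10568096] 0.37953002416428144
```

View pics/place1.png

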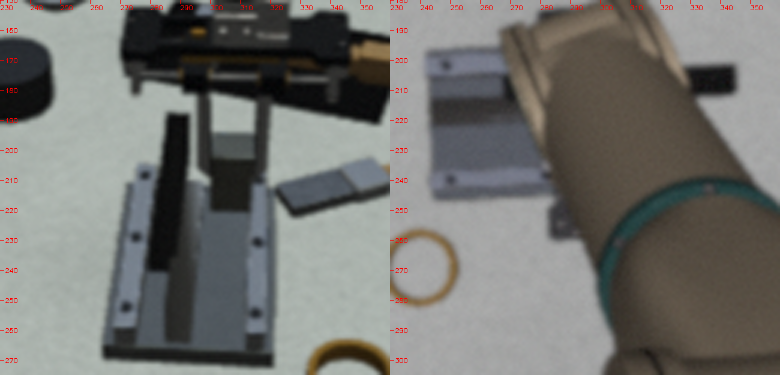

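The side view shows the held prism at (302,200) hanging over the slot, between the jaw and the fence. I'll lower it slowly.

Emit:
drive_tool:
  motion:
    - [[0,0,0,0,0,0,30],[0,0,0,0,0,0,30],[0,0,-10,0,0,0,30],[0,0,-15,0,0,0,30],[0,0,-20,0,0,0,30],[0,0,-25,0,0,0,30],[0,0,-25,0,0,0,30]]

```text
t: 5.47
position: [0.4943, -0.0113, 0.0813]
ee_rot: [-0.001, 0.687, 0.727, -0.001]
ft_force: [-0.2, 0.4, -2.8]
width: 0.385
grip_force: 35.0
```

Emit:
drive_tool:
  motion:
    - [[0,0,-5,0,0,0,30],[0,0,-9,0,0,0,30],[0,0,-12,0,0,0,30],[0,0,-13,0,0,0,30],[0,0,-13,0,0,0,30]]

```text
t: 5.88
position: [0.495, -0.0114, 0.0692]
ee_rot: [-0.0, 0.687, 0.726, -0.0]
ft_force: [0.2, -0.3, -3.0]
width: 0.382
grip_force: 35.0
```

Still carried (no contact), 1 mm up: lower 1–2 mm more, release and rise.

Emit:
drive_tool:
  motion:
    - [[0,0,-1,0,0,0,30],[0,0,-1.5,0,0,0,30],[0,0,-1.5,0,0,0,50],[0,0,-1.5,0,0,0,50],[0,0,-1.5,0,0,0,60],[0,0,-1.5,0,0,0,60],[0,0,30,0,0,0,70],[0,0,70,0,0,0,94],[0,0,70,0,0,0,94]]

```text
t: 6.63
position: [0.499, -0.0108, 0.1447]
ee_rot: [0.003, 0.687, 0.726, 0.004]
ft_force: [0.4, 0.9, 1.0]
width: 0.818
grip_force: 0.0
```

Emit:
drive_tool:
  motion:
    - [[-56,343,0,0,0,64,74],[-56,343,0,0,0,64,74],[-56,343,0,0,0,64,74],[-56,343,0,0,0,64,74],[-56,343,0,0,0,64,74],[-56,343,0,0,0,64,74],[-56,343,0,0,0,64,74],[-56,343,-32,0,0,64,74],[-56,343,-32,0,0,64,74],[-56,343,-32,0,0,64,74]]

```text
t: 7.47
position: [0.4361, 0.3369, 0.1058]
ee_rot: [-0.002, 0.193, 0.981, 0.001]
ft_force: [0.8, 1.1, -0.6]
width: 0.784
grip_force: 0.0
```

```bash
python3 - <<'E'
from h import *
s=telemetry.get_state();print(s["t"],s["position"],s["ee_rot"],s["width"])
a=vision.capture("side");b=vision.capture("top")
crop(a,230,170,130,205,3,"pics/a.png");crop(b,140,170,200,205,3,"pics/b.png")
cv2.imwrite("pics/s2.png",cv2.resize(np.hstack([cv2.imread("pics/a.png"),cv2.imread("pics/b.png")]),None,fx=.8,fy=.8))
E
```

```text
7.4667 [0.43613859 0.33694473 0.10575293] [-0.00186518  0.19256397  0.98128165  0.00140004] 0.7837276681895398
```

View pics/s2.png

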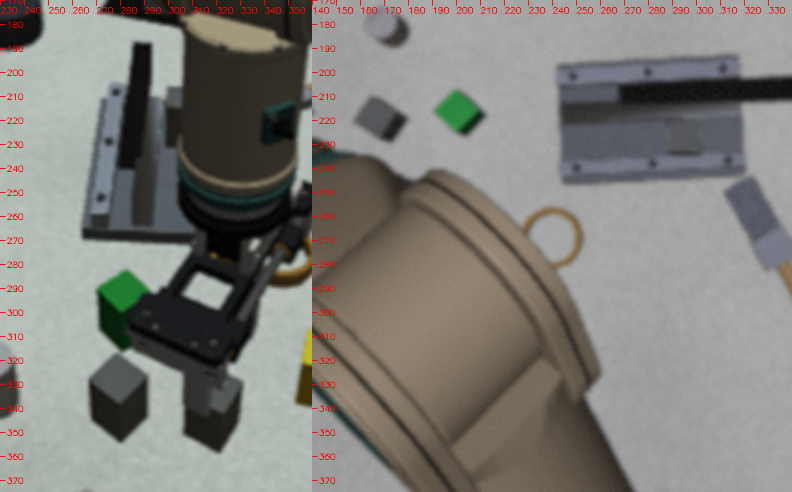

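Prism C stands in the slot at top-view (293,229). The gripper is over prism B, at side-view (318,340). I'll lower it and grip.

Emit:
drive_tool:
  motion:
    - [[0,0,0,0,0,0,74],[0,0,-30,0,0,0,74],[0,0,-59,0,0,0,74],[0,0,-59,0,0,0,74],[0,0,-59,0,0,0,30],[0,0,-59,0,0,0,30],[0,0,-59,0,0,0,30],[0,0,-59,0,0,0,30],[0,0,-59,0,0,0,30],[0,0,-59,0,0,0,30]]

```text
t: 8.4
position: [0.4397, 0.3322, 0.0494]
ee_rot: [0.001, 0.198, 0.98, 0.001]
ft_force: [0.5, 0.5, 1.1]
width: 0.398
grip_force: 0.6
```

Emit:
drive_tool:
  motion:
    - [[0,0,0,0,0,0,30],[0,0,0,0,0,0,30],[0,0,0,0,0,0,30],[0,0,0,0,0,0,30],[0,0,0,0,0,0,30]]

```text
t: 8.82
position: [0.4397, 0.3325, 0.0492]
ee_rot: [0.001, 0.198, 0.98, 0.001]
ft_force: [-0.0, 2.2, 7.0]
width: 0.378
grip_force: 34.9
```

Emit:
drive_tool:
  motion:
    - [[0,0,40,0,0,0,30],[0,0,80,0,0,0,30],[20,-40,80,0,0,-7,30],[30,-80,80,0,0,-14,30],[40,-120,80,0,0,-21,30],[45,-160,80,0,0,-28,30],[50,-200,80,0,0,-35,30],[53,-240,80,0,0,-42,30],[53,-270,75,0,0,-49,30],[54,-299,70,0,0,-56,30]]

```text
t: 9.65
position: [0.492, 0.0297, 0.118]
ee_rot: [-0.0, 0.638, 0.77, -0.001]
ft_force: [0.5, 0.4, -1.3]
width: 0.382
grip_force: 34.9
```

Emit:
drive_tool:
  motion:
    - [[0,0,0,0,0,-8,30],[0,0,-10,0,0,-8,30],[0,0,-20,0,0,-8,30],[0,0,-30,0,0,-8,30],[0,0,-36,0,0,-8,30],[0,0,-42,0,0,-8,30],[0,0,-46,0,0,-8,30],[0,0,-48,0,0,-8,30],[0,0,-48,0,0,-8,30]]

```text
t: 10.4
position: [0.4928, 0.0328, 0.07]
ee_rot: [-0.0, 0.687, 0.727, -0.0]
ft_force: [0.5, -0.8, -2.1]
width: 0.381
grip_force: 34.9
```

Emit:
drive_tool:
  motion:
    - [[0.1,-1,-0.5,0,0,0,30],[0.1,-2,-0.5,0,0,0,30],[0.2,-3,-0.5,0,0,0,30],[0.2,-4,-0.5,0,0,0,30],[0.3,-5,-0.5,0,0,0,30],[0.3,-6,-0.5,0,0,0,30]]

```text
t: 10.9
position: [0.4936, 0.0265, 0.0701]
ee_rot: [0.0, 0.687, 0.726, 0.0]
ft_force: [-0.7, -0.4, -2.1]
width: 0.381
grip_force: 34.9
```

Emit:
drive_tool:
  motion:
    - [[0.1,-1,0,0,0,0,30],[0.1,-2,0,0,0,0,30],[0.2,-3,0,0,0,0,30],[0.2,-3,0,0,0,0,30]]

```text
t: 11.23
position: [0.4941, 0.0238, 0.0701]
ee_rot: [0.0, 0.687, 0.726, 0.0]
ft_force: [0.4, 1.1, -2.5]
width: 0.38
grip_force: 34.9
```

Emit:
drive_tool:
  motion:
    - [[0.1,-1,0,0,0,0,30],[0.1,-2,0,0,0,0,30],[0.2,-3,0,0,0,0,30],[0.2,-3,0,0,0,0,30]]

```text
t: 11.57
position: [0.4939, 0.0207, 0.07]
ee_rot: [-0.0, 0.687, 0.726, 0.0]
ft_force: [0.2, 1.0, -2.4]
width: 0.379
grip_force: 34.9
```

Fy of +1 N means it is now pushing prism C along. I'll set it down and release.

Emit:
drive_tool:
  motion:
    - [[0,0,-1,0,0,0,30],[0,0,-1.5,0,0,0,30],[0,0,-1.5,0,0,0,50],[0,0,-1.5,0,0,0,50],[0,0,-1.5,0,0,0,60],[0,0,-1.5,0,0,0,60],[0,0,30,0,0,0,74],[0,0,70,0,0,0,74],[0,0,70,0,0,0,74]]

```text
t: 12.32
position: [0.4974, 0.0213, 0.1449]
ee_rot: [0.003, 0.687, 0.726, 0.003]
ft_force: [-0.0, -0.2, 0.7]
width: 0.782
grip_force: 0.0
```

Emit:
drive_tool:
  motion:
    - [[23,310,0,0,0,52,74],[23,310,0,0,0,52,74],[23,310,0,0,0,52,74],[23,310,0,0,0,52,74],[23,310,0,0,0,52,74],[23,310,0,0,0,52,74],[23,310,0,0,0,52,74],[23,310,-32,0,0,52,74],[23,310,-32,0,0,52,74],[23,310,-32,0,0,52,74]]

```text
t: 13.15
position: [0.5152, 0.3308, 0.1057]
ee_rot: [-0.001, 0.298, 0.954, -0.002]
ft_force: [0.2, -0.1, 0.0]
width: 0.791
grip_force: 0.0
```

```bash
python3 - <<'E'
from h import *
s=telemetry.get_state();print(s["t"],s["position"],s["ee_rot"],s["width"])
a=vision.capture("side");b=vision.capture("top")
crop(a,230,170,130,205,3,"pics/a.png");crop(b,140,150,200,205,3,"pics/b.png")
cv2.imwrite("pics/s3.png",cv2.resize(np.hstack([cv2.imread("pics/a.png"),cv2.imread("pics/b.png")]),None,fx=.8,fy=.8))
E
```

```text
13.15 [0.51516893 0.33079951 0.10570041] [-0.00143365  0.29838723  0.95444251 -0.00158014] 0.7905745801956799
```

View pics/s3.png

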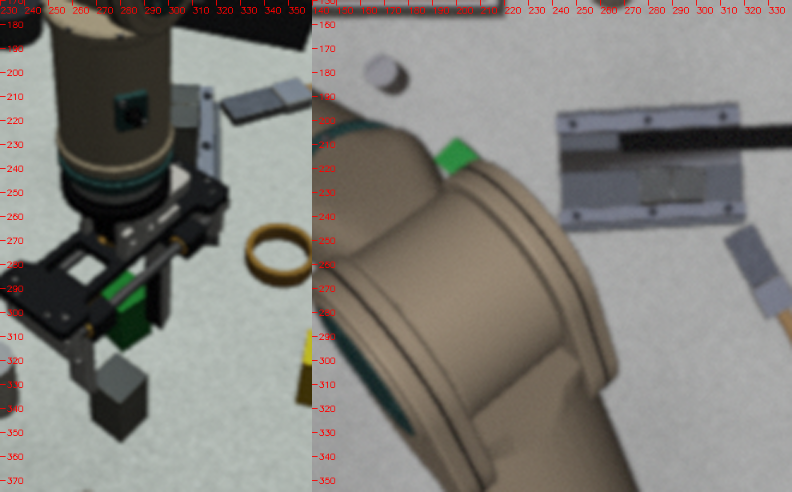

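The pair stands close together in the slot at top-view (292,227). The gripper is over prism A, at side-view (280,335), and its finger is clear of the green block. I'll lower it and grip.

Emit:
drive_tool:
  motion:
    - [[0,0,0,0,0,0,74],[0,0,-30,0,0,0,74],[0,0,-59,0,0,0,74],[0,0,-59,0,0,0,74],[0,0,-59,0,0,0,30],[0,0,-59,0,0,0,30],[0,0,-59,0,0,0,30],[0,0,-59,0,0,0,30],[0,0,-59,0,0,0,30],[0,0,-59,0,0,0,30]]

```text
t: 14.08
position: [0.5176, 0.3312, 0.05]
ee_rot: [0.001, 0.299, 0.954, 0.001]
ft_force: [1.5, 0.9, 1.0]
width: 0.399
grip_force: 0.6
```

Emit:
drive_tool:
  motion:
    - [[0,0,0,0,0,0,30],[0,0,0,0,0,0,30],[0,0,0,0,0,0,30],[0,0,0,0,0,0,30],[0,0,0,0,0,0,30]]

```text
t: 14.5
position: [0.5176, 0.3314, 0.0499]
ee_rot: [0.001, 0.299, 0.954, 0.001]
ft_force: [-0.5, 1.1, 6.1]
width: 0.383
grip_force: 35.0
```

Emit:
drive_tool:
  motion:
    - [[0,0,40,0,0,0,30],[0,0,80,0,0,0,30],[-3,-35,80,0,0,-7,30],[-6,-75,80,0,0,-14,30],[-10,-115,80,0,0,-21,30],[-15,-155,80,0,0,-28,30],[-20,-195,80,0,0,-35,30],[-24,-230,80,0,0,-42,30],[-26,-255,75,0,0,-49,30],[-26,-265,70,0,0,-52,30]]

```text
t: 15.33
position: [0.4893, 0.0601, 0.1187]
ee_rot: [0.0, 0.691, 0.723, -0.002]
ft_force: [-0.1, 0.4, -1.7]
width: 0.382
grip_force: 35.0
```

Emit:
drive_tool:
  motion:
    - [[0,0,0,0,0,0,30],[0,0,-10,0,0,0,30],[0,0,-20,0,0,0,30],[0,0,-30,0,0,0,30],[0,0,-36,0,0,0,30],[0,0,-42,0,0,0,30],[0,0,-46,0,0,0,30],[0,0,-48,0,0,0,30],[0,0,-48,0,0,0,30]]

```text
t: 16.08
position: [0.4905, 0.0658, 0.0705]
ee_rot: [-0.0, 0.687, 0.727, -0.0]
ft_force: [0.8, 0.1, -1.5]
width: 0.378
grip_force: 35.0
```

Emit:
drive_tool:
  motion:
    - [[0.2,-2,0,0,0,0,30],[0.3,-4,0,0,0,0,30],[0.4,-6,0,0,0,0,30],[0.5,-7,0,0,0,0,30],[0.5,-8,0,0,0,0,30],[0.5,-8,0,0,0,0,30]]

```text
t: 16.58
position: [0.4914, 0.0572, 0.0711]
ee_rot: [0.0, 0.688, 0.726, 0.0]
ft_force: [-0.8, 0.0, -1.4]
width: 0.382
grip_force: 35.0
```

Emit:
drive_tool:
  motion:
    - [[0.1,-1,0,0,0,0,30],[0.1,-2,0,0,0,0,30],[0.2,-3,0,0,0,0,30],[0.2,-4,0,0,0,0,30]]

```text
t: 16.92
position: [0.4914, 0.0549, 0.0711]
ee_rot: [-0.0, 0.687, 0.727, 0.001]
ft_force: [-1.1, 4.1, 0.2]
width: 0.38
grip_force: 35.0
```

Emit:
drive_tool:
  motion:
    - [[0.1,-1,0,0,0,0,30],[0.1,-2,0,0,0,0,30],[0.2,-3,0,0,0,0,30]]

```text
t: 17.17
position: [0.492, 0.0511, 0.0711]
ee_rot: [0.0, 0.687, 0.727, 0.0]
ft_force: [-0.6, 3.4, 0.2]
width: 0.384
grip_force: 35.0
```

Contact with the row (Fy about 3–4 N) and resting on the bed. I'll release and go to look at the hammer.

Emit:
drive_tool:
  motion:
    - [[0,0,-0.5,0,0,0,50],[0,0,-0.5,0,0,0,50],[0,0,-0.5,0,0,0,60],[0,0,-0.5,0,0,0,60],[0,0,30,0,0,0,74],[0,0,70,0,0,0,74],[0,-40,90,0,0,0,74],[0,-80,90,0,0,0,74],[0,-120,90,0,0,0,74],[0,-160,90,0,0,0,74]]

```text
t: 18.0
position: [0.4917, -0.1117, 0.1618]
ee_rot: [0.001, 0.687, 0.726, 0.0]
ft_force: [-0.0, 0.4, -1.0]
width: 0.785
grip_force: 0.0
```

Emit:
drive_tool:
  motion:
    - [[-20,-80,0,0,0,-40,74],[-20,-80,0,0,0,-40,74],[-20,-80,0,0,0,-40,74],[-20,-80,0,0,0,-40,74],[-20,-80,0,0,0,-40,74],[-20,-80,0,0,0,-40,74]]

```text
t: 18.5
position: [0.4713, -0.1901, 0.161]
ee_rot: [0.0, 0.896, 0.444, -0.0]
ft_force: [0.6, -0.8, -0.8]
width: 0.785
grip_force: 0.0
```

```bash
python3 - <<'E'
from h import *
s=telemetry.get_state();print(s["t"],s["position"],s["ee_rot"],s["width"])
a=vision.capture("side");b=vision.capture("top");cv2.imwrite("pics/top4.png",b)
crop(a,250,130,130,150,5,"pics/a.png");crop(b,235,170,220,120,3,"pics/b.png")
a=cv2.resize(cv2.imread("pics/a.png"),(390,450));b=cv2.imread("pics/b.png")
k=np.zeros((450,800,3),np.uint8);k[:, :390]=a;b=cv2.resize(b,(405,221));k[:221,390:795]=b;cv2.imwrite("pics/s4.png",k)
E
```

```text
18.5 [ 0.47132292 -0.19013982  0.16098428] [ 1.13034860e-04  8.95889020e-01  4.44277843e-01 -2.22029425e-04] 0.784946323124573
```

View pics/s4.png

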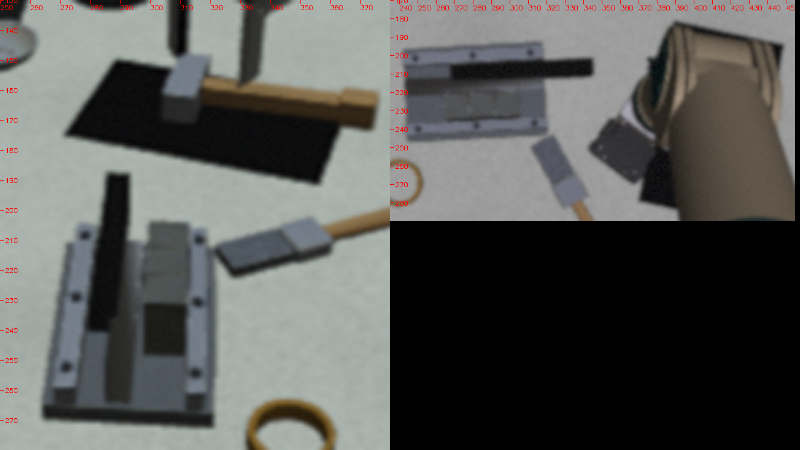

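The three prisms stand close in a row at side-view (306,225). The hammer has been knocked: its head is now at side-view (312,159), from about (298,163) before. I'll clear the arm and measure again.

Emit:
drive_tool:
  motion:
    - [[-20,130,60,0,0,0,74],[-20,130,60,0,0,0,74],[-20,130,60,0,0,0,74],[-20,130,60,0,0,0,74],[-20,130,60,0,0,0,74]]

```text
t: 19.02
position: [0.4523, -0.0548, 0.2229]
ee_rot: [0.0, 0.892, 0.452, 0.002]
ft_force: [0.4, 0.5, 0.5]
width: 0.784
grip_force: 0.0
```

```bash
python3 - <<'E'
from h import *
b=vision.capture("top");cv2.imwrite("pics/top5.png",b)
crop(b,340,175,110,125,5,"pics/s5.png")
E
```

```text
(no output)
```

View pics/s5.png

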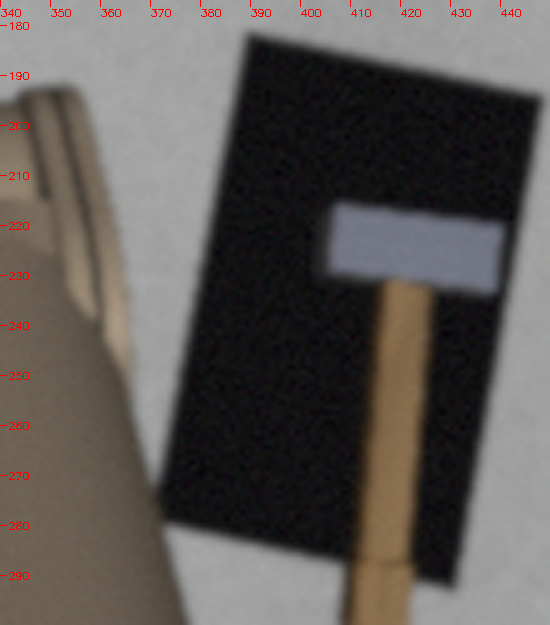

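The hammer head is now at about top-view (423,225), close to the mat's right edge, and the butt hangs over the lower edge at about (416,300).

```bash
python3 - <<'E'
from h import *
def g(pts,z): return np.array([back("top",(340+x/5,175+y/5),z) for x,y in pts])[:,:2]*1000
h=g([(333,202),(503,223),(497,295),(325,275)],.039);print(h.round(1).tolist(),h.mean(0))
e=g([(381,282),(432,285),(413,565),(358,562)],.033);a=e[:2].mean(0);b=e[2:].mean(0);print(e.round(1).tolist(),a,b)
u=(a-b)/np.linalg.norm(a-b);print("axis yaw",np.degrees(np.arctan2(u[1],u[0])),"len",np.linalg.norm(a-b),"grip",a-u*14, "head c",a+u*18)
m=g([(122+125,32),(418+125,97),(330+125,588),(30+125,518)],.003);print("mat",m.mean(0),m.round(1).tolist())
s=telemetry.get_state();print(s["position"],s["ee_rot"])
E
```

```text
[[526.9, -313.1], [515.3, -404.1], [476.5, -399.0], [487.4, -307.4]] [ 501.5484921  -355.90639062]
[[484.1, -338.9], [482.4, -366.3], [333.5, -349.9], [335.1, -320.8]] [ 483.25826746 -352.63237569] [ 334.28238067 -335.34630745]
axis yaw -6.618584255796524 len 149.9754079840619 grip [ 469.3515714  -351.01874477] head c [ 501.13830525 -354.70704401]
mat [ 473.80603767 -329.92522864] [[627.6, -277.9], [590.1, -441.8], [319.9, -380.8], [357.6, -219.1]]
[ 0.45216841 -0.05763297  0.22195633] [5.84150618e-04 8.92798072e-01 4.50455765e-01 9.30606138e-04]
```

Emit:
drive_tool:
  motion:
    - [[13.5,-291,-70,0,0,-60,74],[13.5,-291,-70,0,0,-60,74],[13.5,-291,-70,0,0,-60,74],[13.5,-291,-70,0,0,-60,74],[13.5,-291,-70,0,0,-60,74],[13.5,-291,-70,0,0,-60,74],[13.5,-291,-70,0,0,-60,74],[13.5,-291,-110,0,0,-60,74],[13.5,-291,-110,0,0,-60,60],[13.5,-291,-110,0,0,-60,60]]

```text
t: 19.9
position: [0.4615, -0.3522, 0.1071]
ee_rot: [-0.001, 0.998, -0.062, -0.004]
ft_force: [0.7, -0.0, 0.3]
width: 0.681
grip_force: 0.0
```

```bash
python3 - <<'E'
from h import *
s=telemetry.get_state();print(s["t"],s["position"],s["ee_rot"],s["width"])
a=vision.capture("side")
crop(a,260,110,150,110,5,"pics/s6.png")
E
```

```text
19.9 [ 0.46145642 -0.35217356  0.10709052] [-8.43585585e-04  9.98094492e-01 -6.15916183e-02 -3.62573099e-03] 0.6805635214917937
```

View pics/s6.png

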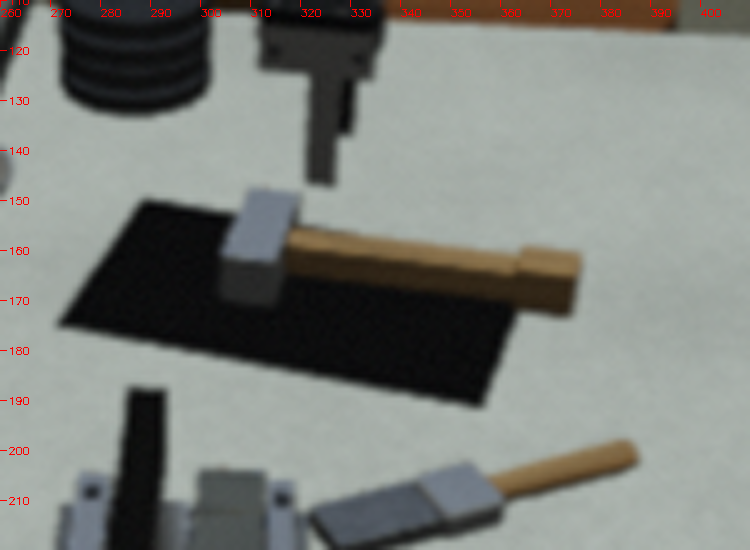

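The finger at (322,180) lines up with the handle just behind the head at (312,160). I'll lower it and grip hard.

Emit:
drive_tool:
  motion:
    - [[0,0,0,0,0,0,60],[0,0,-30,0,0,0,60],[0,0,-60,0,0,0,60],[0,0,-80,0,0,0,60],[0,0,-87,0,0,0,60],[0,0,-87,0,0,0,60],[0,0,-87,0,0,0,18],[0,0,-87,0,0,0,18],[0,0,-87,0,0,0,18],[0,0,-87,0,0,0,18]]
  squeeze: 60

```text
t: 20.78
position: [0.466, -0.3509, 0.0253]
ee_rot: [0.001, 0.998, -0.059, 0.001]
ft_force: [-0.8, -0.4, 0.6]
width: 0.394
grip_force: 0.0
```

Emit:
drive_tool:
  motion:
    - [[0,0,0,0,0,0,18],[0,0,0,0,0,0,18],[0,0,0,0,0,0,18],[0,0,0,0,0,0,18],[0,0,0,0,0,0,18],[0,0,0,0,0,0,18]]

```text
t: 21.28
position: [0.4656, -0.3505, 0.0245]
ee_rot: [0.0, 0.998, -0.06, 0.0]
ft_force: [-0.2, 0.3, 5.6]
width: 0.247
grip_force: 60.0
```

Emit:
drive_tool:
  motion:
    - [[0,0,20,0,0,0,18],[0,0,40,0,0,0,18],[0,0,60,0,0,0,18],[0,0,80,0,0,0,18],[10,15,80,0,0,3,18],[20,30,80,0,0,6,18],[30,50,80,0,0,9.8,18],[40,75,80,0,0,9.8,18],[50,95,80,0,0,9.8,18],[52.5,105,80,0,0,9.8,18]]

```text
t: 22.12
position: [0.5195, -0.239, 0.1023]
ee_rot: [-0.002, 1.0, 0.03, -0.0]
ft_force: [0.6, 0.8, -4.9]
width: 0.255
grip_force: 60.0
```

Emit:
drive_tool:
  motion:
    - [[0,0,-15,0,0,0,18],[0,0,-30,0,0,0,18],[0,0,-45,0,0,0,18],[0,0,-55,0,0,0,18],[0,0,-61,0,0,0,18],[0,0,-61,0,0,0,18]]

```text
t: 22.62
position: [0.5165, -0.2447, 0.0412]
ee_rot: [-0.001, 1.0, 0.026, -0.002]
ft_force: [-0.0, 0.0, -4.6]
width: 0.248
grip_force: 60.0
```

```bash
python3 - <<'E'
from h import *
s=telemetry.get_state();print(s["t"],s["position"],s["ee_rot"],s["width"],s["grip_force"])
a=vision.capture("side");b=vision.capture("top");cv2.imwrite("pics/top7.png",b)
crop(a,260,110,130,110,5,"pics/a.png");crop(b,290,170,110,110,4,"pics/b.png")
A=cv2.imread("pics/a.png");B=cv2.imread("pics/b.png");A=cv2.resize(A,(int(A.shape[1]*440/A.shape[0]),440));cv2.imwrite("pics/s7.png",cv2.resize(np.hstack([A,B]),None,fx=.82,fy=.82))
E
```

```text
22.6167 [ 0.51647046 -0.24466385  0.04117938] [-7.44945801e-04  9.99654402e-01  2.62293959e-02 -1.59400933e-03] 0.24763528796757214 59.967493414878845
```

View pics/s7.png

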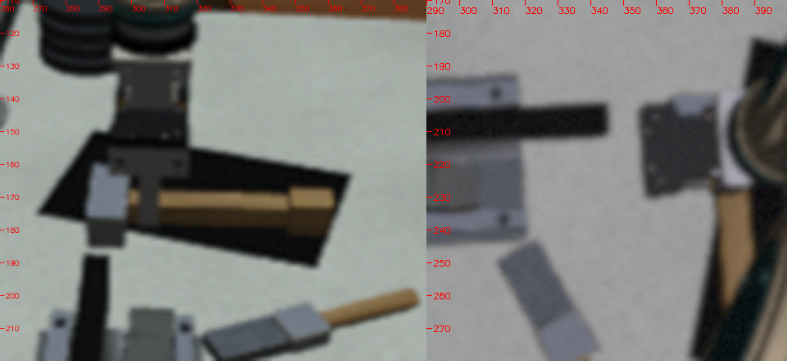

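The hammer is level in the grip with its head lined up with the wedge (wedge end at top-view (345,206), head at about (375,200)). First tap, with the draw-back.

Emit:
drive_tool:
  motion:
    - [[-1,18,0,0,0,0,18],[-2,36,0,0,0,0,18],[-2.4,43,0,0,0,0,18],[-2.7,49,0,0,0,0,18],[-3,55,0,0,0,0,18],[-3.4,60,0,0,0,0,18]]

```text
t: 23.22
position: [0.5151, -0.1889, 0.0439]
ee_rot: [0.002, 1.0, 0.025, 0.001]
ft_force: [-1.3, -7.6, -3.9]
width: 0.249
grip_force: 60.0
```

Emit:
drive_tool:
  motion:
    - [[0.5,-10,0,0,0,0,18],[2,-25,0,0,0,0,18],[2,-35,0,0,0,0,18],[2,-35,0,0,0,0,18],[2,-35,0,0,0,0,18]]

```text
t: 23.63
position: [0.5159, -0.2215, 0.0429]
ee_rot: [0.0, 1.0, 0.025, -0.0]
ft_force: [-1.1, 0.3, -4.8]
width: 0.25
grip_force: 60.0
```

```bash
cat > w.py <<'E'
from h import *
s=telemetry.get_state();print(s["t"],s["position"].round(4),s["ee_rot"].round(4),s["ft_force"].round(1))
b=vision.capture("top").astype(float).sum(2)
# wedge end along line rows 203-211: dark->light crossing
for y0,y1 in((204,207),(207,210)):
    p=b[y0:y1,320:370].mean(0);i=np.where(p[:-1]<180)[0];
    e=[k for k in range(15,49) if p[k]<230<=p[k+1]];
    print([ (round(320+k+(230-p[k])/(p[k+1]-p[k]),2), round(float(back("top",(320+k+(230-p[k])/(p[k+1]-p[k]),(y0+y1-1)/2),.046)[1]*1000),1)) for k in e])
E
python3 w.py; python3 - <<'E'
import cv2,numpy as np
b=cv2.imread("pics/top5.png").astype(float).sum(2);print(b[206,335:352].round())
E
```

```text
23.6333 [ 0.5159 -0.2215  0.0429] [ 1.000e-04  9.997e-01  2.480e-02 -1.000e-04] [-1.1  0.3 -4.8]
[(np.float64(342.83), -140.8), (np.float64(357.41), -180.1), (np.float64(367.36), -206.9)]
[(np.float64(342.77), -140.5), (np.float64(367.61), -207.4)]
[350. 356. 352. 354. 352. 355. 349. 359. 352. 348. 319. 262. 215. 234.
 275. 301. 312.]
```

Wedge advanced about 6 mm with 8 N. Second tap.

Emit:
drive_tool:
  motion:
    - [[-1,15,0,0,0,0,18],[-1.5,27,0,0,0,0,18],[-1.9,34,0,0,0,0,18],[-2.2,40,0,0,0,0,18],[-2.5,46,0,0,0,0,18]]

```text
t: 24.1
position: [0.5135, -0.1768, 0.0431]
ee_rot: [0.002, 1.0, 0.025, 0.0]
ft_force: [-0.3, -9.1, -6.0]
width: 0.252
grip_force: 60.0
```

Emit:
drive_tool:
  motion:
    - [[0.5,-10,0,0,0,0,18],[2,-25,0,0,0,0,18],[2,-35,0,0,0,0,18],[2,-35,0,0,0,0,18],[2,-35,0,0,0,0,18]]

```text
t: 24.52
position: [0.5156, -0.2097, 0.0429]
ee_rot: [-0.0, 1.0, 0.025, -0.0]
ft_force: [0.4, 0.7, -5.1]
width: 0.251
grip_force: 60.0
```

```bash
python3 w.py
```

```text
24.5167 [ 0.5156 -0.2097  0.0429] [-2.000e-04  9.997e-01  2.530e-02 -1.000e-04] [ 0.4  0.7 -5.1]
[(np.float64(337.92), -127.6), (np.float64(352.46), -166.8), (np.float64(362.19), -193.0)]
[(np.float64(337.98), -127.6), (np.float64(362.45), -193.5)]
```

Emit:
drive_tool:
  motion:
    - [[-1,16,0,0,0,0,18],[-1.5,29,0,0,0,0,18],[-2,36,0,0,0,0,18],[-2.3,42,0,0,0,0,18]]

```text
t: 24.9
position: [0.5133, -0.1684, 0.0431]
ee_rot: [0.001, 1.0, 0.026, 0.0]
ft_force: [-1.8, -8.7, -6.3]
width: 0.253
grip_force: 60.0
```

Emit:
drive_tool:
  motion:
    - [[0.5,-10,0,0,0,0,18],[2,-25,0,0,0,0,18],[2,-35,0,0,0,0,18],[2,-35,0,0,0,0,18],[2,-35,0,0,0,0,18]]

```text
t: 25.32
position: [0.5152, -0.2028, 0.0429]
ee_rot: [-0.0, 1.0, 0.025, -0.0]
ft_force: [-0.7, 0.8, -4.5]
width: 0.251
grip_force: 60.0
```

```bash
python3 w.py
```

```text
25.3167 [ 0.5152 -0.2028  0.0429] [-2.000e-04  9.997e-01  2.520e-02 -1.000e-04] [-0.7  0.8 -4.5]
[(np.float64(348.94), -157.3), (np.float64(359.17), -184.8)]
[(np.float64(359.43), -185.4)]
```

Emit:
drive_tool:
  motion:
    - [[-1,16,0,0,0,0,18],[-1.5,29,0,0,0,0,18],[-2,34,0,0,0,0,18],[-2.1,38,0,0,0,0,18],[-2.1,40,0,0,0,0,18]]

```text
t: 25.78
position: [0.5131, -0.1645, 0.0431]
ee_rot: [0.002, 1.0, 0.026, 0.0]
ft_force: [-1.0, -9.7, -6.4]
width: 0.251
grip_force: 60.0
```

Emit:
drive_tool:
  motion:
    - [[-0.1,1,0,0,0,0,18]]

```text
t: 25.87
position: [0.513, -0.1645, 0.0431]
ee_rot: [0.002, 1.0, 0.025, 0.0]
ft_force: [-1.9, -9.8, -5.4]
width: 0.25
grip_force: 60.0
```

Stopped with 10 N and no motion, so the wedge is at its stop. I'll draw back and give one more tap to confirm.

Emit:
drive_tool:
  motion:
    - [[0.5,-10,0,0,0,0,18],[2,-25,0,0,0,0,18],[2,-36,0,0,0,0,18],[2,-36,0,0,0,0,18],[2,-36,0,0,0,0,18]]

```text
t: 26.28
position: [0.5151, -0.1977, 0.0429]
ee_rot: [-0.0, 1.0, 0.025, -0.0]
ft_force: [0.5, -0.8, -3.9]
width: 0.251
grip_force: 60.0
```

Emit:
drive_tool:
  motion:
    - [[-1,15,0,0,0,0,18],[-1.5,26,0,0,0,0,18],[-2,32,0,0,0,0,18],[-2,36,0,0,0,0,18],[-2,38,0,0,0,0,18],[-2,38,0,0,0,0,18]]

```text
t: 26.78
position: [0.5128, -0.164, 0.0432]
ee_rot: [0.003, 1.0, 0.024, 0.0]
ft_force: [-1.6, -12.1, -6.2]
width: 0.253
grip_force: 60.0
```

Emit:
drive_tool:
  motion:
    - [[0.5,-10,0,0,0,0,18],[2,-25,0,0,0,0,18],[2,-40,0,0,0,0,18],[2,-60,0,0,0,0,18],[2,-80,20,0,0,0,18],[2,-80,40,0,0,0,18],[2,-80,60,0,0,0,18],[2,-80,60,0,0,0,18]]

```text
t: 27.45
position: [0.5178, -0.2397, 0.1062]
ee_rot: [0.001, 1.0, 0.026, 0.003]
ft_force: [1.5, -0.4, -4.3]
width: 0.249
grip_force: 60.0
```

```bash
python3 - <<'E'
from h import *
s=telemetry.get_state();print(s["t"],s["position"],s["ee_rot"],s["width"],s["grip_force"])
a=vision.capture("side");b=vision.capture("top")
crop(a,250,110,130,160,3,"pics/a.png");crop(b,240,170,160,120,3,"pics/b.png")
A=cv2.imread("pics/a.png");B=cv2.imread("pics/b.png")
k=np.zeros((480,780,3),np.uint8);k[:A.shape[0],:390]=A;B=cv2.resize(B,(390,292));k[:292,390:]=B;cv2.imwrite("pics/s8.png",k)
E
```

```text
27.45 [ 0.51779535 -0.23971664  0.10617012] [8.60141654e-04 9.99652128e-01 2.61911762e-02 2.98435123e-03] 0.24919825012229535 59.96760964393616
```

View pics/s8.png

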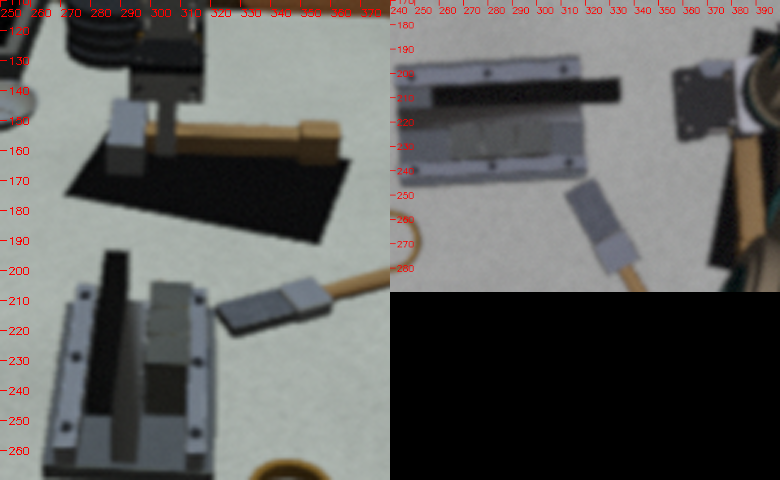

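The wedge is seated, with its end now at top-view (335,207), the prisms are held, and the hammer is level over the mat. I'll lay the hammer back along the mat's axis.

Emit:
drive_tool:
  motion:
    - [[-1,-25,0,0,0,-4,18],[-2,-50,0,0,0,-8,18],[-3,-75,0,0,0,-12,18],[-4,-98,0,0,0,-15.5,18],[-4,-98,-20,0,0,-15.5,18],[-4,-98,-40,0,0,-15.5,18],[-4,-98,-55,0,0,-15.5,18],[-4,-98,-65,0,0,-15.5,18],[-4,-98,-70,0,0,-15.5,18],[-4,-98,-70,0,0,-15.5,18]]

```text
t: 28.38
position: [0.5104, -0.336, 0.031]
ee_rot: [-0.001, 0.994, -0.109, -0.002]
ft_force: [-0.8, -0.0, -4.7]
width: 0.253
grip_force: 60.0
```

Emit:
drive_tool:
  motion:
    - [[0,0,-3,0,0,0,18],[0,0,-6,0,0,0,18],[0,0,-7,0,0,0,18],[0,0,-7,0,0,0,18]]

```text
t: 28.72
position: [0.5116, -0.3374, 0.0263]
ee_rot: [0.0, 0.994, -0.109, 0.0]
ft_force: [-0.3, -0.6, -4.1]
width: 0.25
grip_force: 60.0
```

Emit:
drive_tool:
  motion:
    - [[0,0,-1,0,0,0,18],[0,0,-2,0,0,0,18],[0,0,-2.5,0,0,0,18],[0,0,-2.5,0,0,0,18]]

```text
t: 29.05
position: [0.5117, -0.3376, 0.0245]
ee_rot: [0.0, 0.994, -0.109, 0.0]
ft_force: [-2.5, 0.8, 5.1]
width: 0.251
grip_force: 60.0
```

On the mat (Fz has turned positive). I'll release slowly, rise and clear.

Emit:
drive_tool:
  motion:
    - [[0,0,0.3,0,0,0,34],[0,0,0.3,0,0,0,40],[0,0,0.3,0,0,0,44],[0,0,0.3,0,0,0,50],[0,0,25,0,0,0,60],[0,0,60,0,0,0,60],[0,0,100,0,0,0,60],[0,0,140,0,0,0,60],[0,0,160,0,0,0,60]]

```text
t: 29.8
position: [0.5132, -0.3388, 0.1883]
ee_rot: [0.002, 0.994, -0.109, 0.003]
ft_force: [0.7, -0.6, -0.8]
width: 0.64
grip_force: 0.0
```

Emit:
drive_tool:
  motion:
    - [[-80,260,40,0,0,0,60],[-80,260,40,0,0,0,60],[-80,260,40,0,0,0,60],[-80,260,40,0,0,0,60],[-80,260,40,0,0,0,60],[-80,260,40,0,0,0,60],[-80,260,40,0,0,0,60],[-80,260,40,0,0,0,60],[-80,260,40,0,0,0,60],[-80,260,40,0,0,0,60]]

```text
t: 30.63
position: [0.4319, -0.0783, 0.2236]
ee_rot: [0.0, 0.994, -0.109, 0.001]
ft_force: [0.4, -0.5, -0.8]
width: 0.637
grip_force: 0.0
```

```bash
python3 - <<'E'
from h import *
s=telemetry.get_state();print(s["t"],s["position"],s["width"])
a=vision.capture("side");b=vision.capture("top")
cv2.imwrite("pics/s9.png",cv2.resize(np.hstack([a[100:320,190:410],b[100:320,240:460]]),None,fx=1.8,fy=1.8,interpolation=2))
E
```

```text
30.6333 [ 0.4319265  -0.07830144  0.22364604] 0.6370539302060713
```

View pics/s9.png

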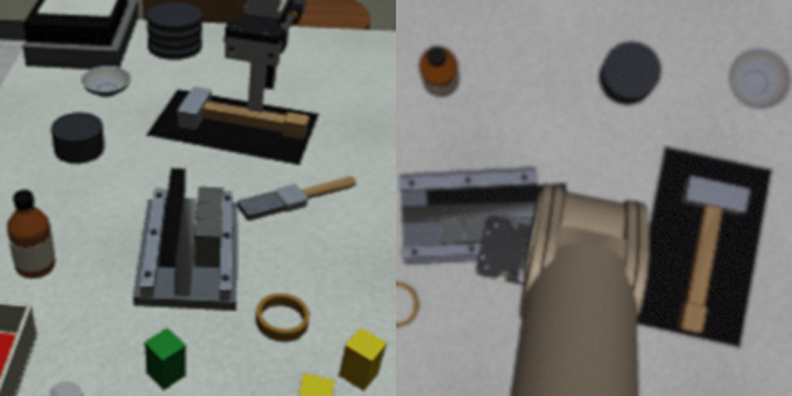

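The hammer lies flat within the mat (head at about (716,193) in the right half), the bottle is upright, and the prisms are clamped in the slot. I'll hand the job in.

```bash
python3 -c "
from bench import order;print(order.hand_in())"
```

```text
the job is handed in; nothing more can be done
None
```

I handed the job in: all three square prisms present stand close in one row, clamped between fence and jaw. It took five separate hammer taps until the wedge stopped, the hammer lies flat on its mat, and the bottle is still upright.

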